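# Seat a filter cartridge with its two ejector levers

## Task

Set the flat white filter cartridge down into the bay of the water-filter cradle between the two open blue levers, then swing both levers inward until each one clamps its end of the cartridge firmly on its rubber seal: where that happens differs from filter to filter, so go by feel, stopping at a push of about 13 N on the lever's top bar and never pushing with 20 N or more. Let go of everything, and leave the things standing round about where they are.

Things in the scene. Friction and masses are not known exactly. Their poses are not given: they have to be found in the camera images.
- cradle: White plastic cradle fixed on the worktop, base plate 100 x 200 x 12 mm. Origin: centre of its underside; y runs along the bay towards the left lever, z up. At y = +57 and -57 mm a grey housing holds a sprung black rubber seal (25 N per mm) on which a cartridge tab rests. Both free seal tops stand alike, anywhere from 35 to 45.5 mm up, differing from filter to filter.
- bay (a point): Middle of the bay, 40 mm above the cradle's underside: the height of the lever pivots, which lie at y = +77 and -77 mm from it. Axes as the cradle's. The bay is a slot along y between two white guide walls 29 mm apart in x, 88 mm long in y, their tops 58 mm above the cradle's underside with flared mouths 37 mm wide.
- cartridge: Loose white flat cartridge, about 0.3 kg, 26 mm thick (x), 94 mm wide (y; 84 mm in its upper part), 72 mm tall, with a blue band and grey grip ribs, standing upright. Origin: centre of its underside, z up. At both ends a grey tab 6 mm thick juts 16 mm out in y, its middle 22 mm above the underside. Both ways round are alike. Grip it across its thickness, in the top 25 mm.
- cartridge_mid (a point): Centre of the cartridge, 36 mm above its underside. Axes as the cartridge's. Set into the bay with the levers open, its tabs rest on the levers' toes, underside 31 to 36 mm above the cradle's underside; as the levers swing in it sinks on to the seals, underside 14 to 27 mm above.
- bar_left (a point): Centre of the slippery bar (16 x 30 mm) atop the left lever, 70 mm from its pivot: push here from outside, along the cradle's y. Open it stands 43 to 50 mm outward of its pivot and 92 mm above the cradle's underside; clamped, 15 mm outward to 29 mm inward, 103 to 110 mm up. The lever stays where left (5 to 9 N to move); clamping, the push rises 2 N per mm: 13 N is right, 20 N breaks it.
- bar_right (a point): The same bar of the right lever.
- tin: Bystander: food tin with a tomato label, 75 x 75 x 58 mm; origin at the centre of its underside.
- apple: Bystander: red apple, 72 x 72 x 63 mm; origin at the centre of its underside.
- jam_jar: Bystander: jar of pink jam with a yellow lid, 66 x 66 x 100 mm; origin at the centre of its underside.
- garlic: Bystander: garlic bulb, 60 x 57 x 58 mm; origin at the centre of its underside.
- lever_left: Blue plastic ejector lever at the cradle's +y end, hinged about the cradle's x; origin on its pivot, 40 mm above the cradle's underside. It turns inward from 0.83 to 0.9 rad (z axis tipped outward, start) to between 0.42 and -0.25 rad (clamped). A nose 21 mm inward of the pivot presses the cartridge's tab down; two toes below lift the tab when swung outward.
- lever_right: The same lever, mirrored, at the cradle's -y end; it swings outward towards -y.
There are look-alikes about, which are no part of the job. Several things look just like the cartridge: the one meant starts farthest from the robot's base.

How it is judged:
On the way:
1. the cartridge stands in the bay while both levers are still swung outward (horizontal distance between cartridge and cradle below 0.01 m and z of cartridge in the frame of cradle below 0.04 m and angle between the y axis of cartridge and the y axis of cradle, either way round below 0.12 rad and y of bar_left in the frame of cradle above 0.099 m and y of bar_right in the frame of cradle below -0.099 m), for 0.2 s.
At the end, for the whole second after the job is handed in: The cartridge sits still and upright (within 0.06 rad) in the bay, its underside less than 28 mm above the cradle's underside and within 8 mm of its middle, and each lever, its bar swung in to less than 96 mm from the cradle's middle and released, clamps its tab with more than 10 N (contact force between cartridge and lever_left above 10 N and contact force between cartridge and lever_right above 10 N and y of bar_left in the frame of cradle below 0.096 m and y of bar_right in the frame of cradle above -0.096 m and z of cartridge in the frame of cradle below 0.028 m and horizontal distance between cartridge and cradle below 0.008 m and angle between cartridge's own z axis and vertical below 0.06 rad and linear speed of cartridge below 0.02 m/s); the robot touches nothing.
It fails at once if a lever is pushed with 20 N or more (contact force between any of the arm, the fingers and lever_left above 20 N or contact force between any of the arm, the fingers and lever_right above 20 N).
It fails at once if a bystander is moved by more than 3 cm (distance of any of tin, apple, jam_jar, garlic from where it was at the start of the episode above 0.03 m).
It also fails if it takes over 70 s, if anything falls off the work surface, if the arm or the gripper's body presses on something with over 40 N, if the wrist force passes 120 N, or if a joint passes its speed limit or range.

## Robot

A 6-joint arm with a two-finger parallel gripper is mounted at the origin on a cart in front of the work surface, level with it; the furniture and walls round the work are solid. World frame = base frame: x ahead of the robot, y to its left, z up, the work surface at z = 0. Lengths are in m, angles in rad, forces in N, time in s.
With the tool pointing down it reaches from about 0.25 to 0.725 m from the base axis. Payload 4 kg.
Tool frame: the origin (TCP) lies at the very end of the fingers, on their centre line; the grasp point (between the pads) lies 19 mm behind it; z points along the fingers, y is the line along which they close (so a half turn about z gives the same grasp; the last joint's range is limited). The gripper opens to 85 mm and grips with 20 to 120 N. Pads are 22 mm wide; open, the fingers measure 114 mm over their backs; the gripper's body (76 mm by 85 mm) begins 54 mm behind the grasp point. The pads swing forward as they close: fully open they stand 13 mm farther back than shut.
Start: joints at [0, 0.241, 0.005, 1.335, 0, 1.571], TCP at [0.5, -0, 0.231] pointing down, gripper open.
Joint ranges: [-2.72, 2.72], [-1.05, 1.87], [-1.09, 1.28], [-1.99, 2.15], [-1.42, 1.44], [-3.14, 3.14]. Speed limits (rad/s): [2.79, 2.79, 3.14, 3.14, 3.14, 3.14].

## Interface

Orientations are given as a unit quaternion [x, y, z, w].
In Python, from workcell import bot, vision, workorder gives the robot as it stands.
- The arm moves only by the shell command python3 -m creep 'ROWS' [OPENING]. ROWS is JSON, a list of rows, each a list of 2 entries, a list of its own where there are three numbers: the shift along the tool's x, y, z in mm, then the turn, a rotation vector about the tool's x, y, z in rad. In form: [[[dx, dy, dz], [wx, wy, wz]], ...]. A call has 1 to 12 rows; each row shifts and turns the commanded pose from where the row before left it, along the tool's axes as they then stand; what a row does not reach is not made up. A row lasts 1/8 s, in which the tool goes at most 62.5 mm and 10.7 degrees, less where a joint would pass 70% of its speed; a pose out of reach is approached as far as the arm can. A call is refused whole if a number of a shift passes 62.5 or a number of a turn 0.188, either way. A call with a gripper value outside its range is refused whole. OPENING is the finger opening in mm, from 0 to 85.4, set as the call begins (- or left out, the last holds). The fingers move at their own pace and stop on an object; the grip force is fixed at half the most. Time passes only in rows, so rows that do not move let the fingers close. It gives the time, the measured TCP pose, the force, the opening and the grip force at its end, in the units of the state.
- bot.get_obs(): the state, without advancing time (a new reading comes with each control period).
- vision.camera(name): name is "scene" or "side" or "wrist"; returns a dict with "image" (420x560x3 uint8, blue, green, red), "z_map" (420x560 float32, m along the optical axis (not along the pixel's ray), 0 where there is no reading), "K" (3x3 intrinsics, pixels), "rvec" (rotation vector, rad) and "tvec" (3), from world to camera coordinates, as OpenCV has them; the wrist camera has in their place "tool_from_camera" (4x4, takes a point from camera to tool coordinates, whose origin is the TCP and whose axes are the flange's). Camera axes: x right, y down, z forward; pixel columns grow to the right and rows downward; lengths in m; the calibration is good to about 2 mm. The wrist camera is an equidistant fisheye: a pixel r from the principal point sees the ray r / f radians off the axis. A picture is of the moment at which its call begins: read the wrist's pose just before it.
- workorder.job_done(): hands the job in; it is judged then, once.
Trained networks look in a picture, given as the dict that the camera call returned (one of the last four; its "shot" number tells which), for a name from the list of things; names that differ only in an ending like _2 or _b are one class to them, and where a whole thing is asked for, a point or a joint stands for the part that bears it (a point fixed in the world has none). Each returns a list of dicts, best first, with "score" (0 to 1); they miss things now and then, are a little off and sometimes report something else, mostly with a low value. They report only what shows in the picture. A call takes as long as a camera call. They do not tell look-alikes from the thing itself.
- vision.spot_in(picture, query): "position" ([column, row] in pixels, amid what is visible of it).
- vision.place_of(picture, query): "position" ([column, row] in pixels: a listed point, or the origin of a listed thing).
The state is a dict: "clock": time; "joint_pos": joint angles; "joint_vel": joint speeds; "tau": joint torques, N m; "eef_pos": TCP position; "tool_rot": TCP orientation; "ft_force": force on the tool from outside, world axes, zero at the start; "ft_torque": the same for the moment, N m; "grip_width": finger opening in m; "grasp_force": force on a finger pad.
Only numpy, scipy, OpenCV 4.12 (cv2) and the standard library are available. Lean on these libraries where they do the work, as an engineer would, in place of code of your own. Each camera call takes 0.05 s, during which the arm holds its last target. There are 200 camera calls.

## Working session

There is one attempt and no reset: what is moved stays moved. The work goes in short steps, Python scripts to look and compute and a shell command to move; the robot and the scene stay as the last step left them, time stands still between calls to the robot, and variables do not carry over. Pictures are saved under pics/ and viewed, at most 10 in all, crops included, and the job is handed in when it is done.

```bash
mkdir -p pics; cat > h.py <<'E'
import numpy as np,cv2
from workcell import bot,vision,workorder
from scipy.spatial.transform import Rotation as R
def world(p,uv,z=None):
    """pixel -> world; depth from z_map, or intersect plane world z"""
    Rm=cv2.Rodrigues(np.array(p['rvec'],float))[0];t=np.array(p['tvec'],float).ravel()
    r=np.linalg.inv(p['K'])@np.array([uv[0],uv[1],1.])
    if z is None:
        d=p['z_map'][int(round(uv[1])),int(round(uv[0]))]
        return Rm.T@(r*d-t)
    c=-Rm.T@t; d=Rm.T@r
    return c+d*(z-c[2])/d[2]
def cloud(p):
    Rm=cv2.Rodrigues(np.array(p['rvec'],float))[0];t=np.array(p['tvec'],float).ravel()
    v,u=np.mgrid[:420,:560];d=p['z_map']
    r=np.stack([u,v,np.ones_like(u)],-1)@np.linalg.inv(p['K']).T
    return (r*d[...,None]-t)@Rm
E
python3 - <<'E'
from h import *
for n in('scene','side'):
    p=vision.camera(n);cv2.imwrite(f'pics/{n}.png',p['image'])
    np.savez(f'{n}.npz',**{k:v for k,v in p.items() if isinstance(v,np.ndarray) or k in('rvec','tvec','K')})
    Rm=cv2.Rodrigues(np.array(p['rvec'],float))[0];print(n,'cam at',-Rm.T@np.array(p['tvec']).ravel())
    for q,z in(('cradle',0),('bay',.04),('cartridge',0),('cartridge_mid',.036),('bar_left',.092),('bar_right',.092),('tin',0),('apple',0),('jam_jar',0),('garlic',0)):
        for d in vision.place_of(p,q)[:4]: print(n,q,np.round(d['position']),round(d['score'],2),world(p,d['position'],z).round(3))
print(bot.get_obs())
E
```

```text
scene cam at [-0.02775755 -0.71777519  0.68011685]
scene cradle [302. 264.] 0.8 [ 0.517 -0.131  0.   ]
scene cradle [325. 266.] 0.7 [ 0.557 -0.172  0.   ]
scene bay [300. 255.] 0.7 [ 0.501 -0.137  0.04 ]
scene cartridge [235. 216.] 0.93 [0.502 0.159 0.   ]
scene cartridge [190. 226.] 0.79 [0.37  0.193 0.   ]
scene cartridge [213. 259.] 0.78 [0.344 0.023 0.   ]
scene cartridge [294. 347.] 0.75 [ 0.336 -0.316  0.   ]
scene cartridge_mid [239. 204.] 0.96 [0.516 0.158 0.036]
scene cartridge_mid [288. 335.] 0.8 [ 0.326 -0.309  0.036]
scene cartridge_mid [193. 215.] 0.74 [0.38  0.185 0.036]
scene cartridge_mid [294. 205.] 0.31 [0.644 0.056 0.036]
scene bar_left [282. 211.] 0.64 [ 0.543 -0.015  0.092]
scene bar_right [328. 265.] 0.74 [ 0.487 -0.247  0.092]
scene tin [327. 230.] 0.83 [ 0.669 -0.063  0.   ]
scene apple [371. 257.] 0.74 [ 0.68  -0.218  0.   ]
scene jam_jar [275. 191.] 0.75 [0.685 0.204 0.   ]
scene jam_jar [315. 273.] 0.57 [ 0.519 -0.177  0.   ]
side cam at [0.01576157 0.78200911 0.6008272 ]
side cradle [304. 217.] 0.71 [ 0.51  -0.136  0.   ]
side cradle [236. 275.] 0.44 [0.51
[... 968 characters left out ...]
 1.1, 'joint_pos': array([ 2.13941437e-06,  2.40590925e-01,  5.03031427e-03,  1.33517479e+00,
       -3.87009571e-06,  1.57081617e+00]), 'joint_vel': array([ 0.0013832 , -0.00039383, -0.0004617 ,  0.00040805,  0.00050143,
        0.00082781]), 'tau': array([-6.42816285e-04, -3.72221088e+01,  2.52694827e+01,  1.35877930e-03,
       -3.30131365e-05,  8.64967831e-06]), 'eef_pos': array([ 5.00024578e-01, -1.04814281e-07,  2.31322596e-01]), 'tool_rot': array([7.07113041e-01, 7.07100521e-01, 2.01740688e-05, 2.29101661e-05]), 'ft_force': array([ 0.50024232,  0.35658974, -0.77907899]), 'ft_torque': array([-0.02464105,  0.02992702, -0.02231097]), 'grasp_force': 0.0, 'grip_width': 0.08557681664223639}
```

```bash
python3 -c "
import cv2,numpy as np
cv2.imwrite('pics/both.png',cv2.resize(np.vstack([cv2.imread('pics/scene.png'),cv2.imread('pics/side.png')]),(400,600)))"; ls pics
```

```text
both.png
scene.png
side.png
```

View pics/scene.png

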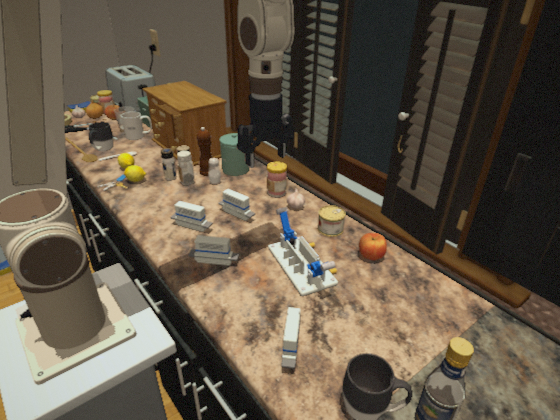

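View pics/side.png

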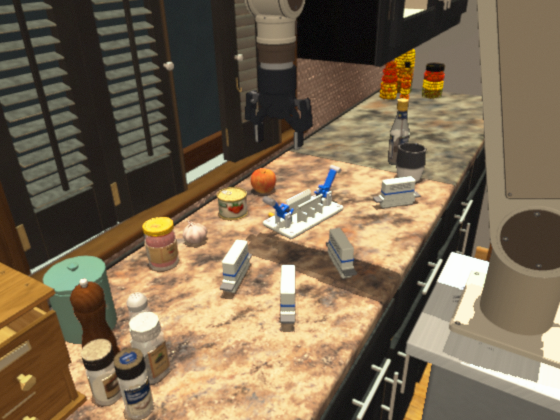

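Cartridge look-alikes in the scene view: A (235,205), B (190,216), C (213,250), D (291,336). Their distances from the base are about 0.54, 0.42, 0.34 and 0.46 m. A is the farthest, so it is the one meant. I'll confirm it in a crop and refine poses from the depth.

```bash
python3 - <<'E'
from h import *
im=cv2.imread('pics/scene.png');a=im[170:270,160:260];b=im[200:300,250:350]
cv2.imwrite('pics/cropA.png',cv2.resize(np.hstack([a,b]),(800,400),interpolation=cv2.INTER_CUBIC))
L={}
for n in('scene','side'):
    p=dict(np.load(n+'.npz'));L[n]=cloud(p).reshape(-1,3)
def sel(P,c,r,z0,z1): return P[(np.hypot(P[:,0]-c[0],P[:,1]-c[1])<r)&(P[:,2]>z0)&(P[:,2]<z1)]
for n,P in L.items():
    for nm,c,zs in(('A',(.51,.16),(.062,.085)),('B',(.37,.187),(.062,.085)),('D',(.335,-.32),(.062,.085)),):
        s=sel(P,c,.08,*zs)
        if len(s)<5: print(n,nm,len(s));continue
        rect=cv2.minAreaRect((s[:,:2]*1000).astype(np.float32))
        print(n,nm,len(s),'ztop',s[:,2].max().round(4),np.percentile(s[:,2],50).round(4),'rect',np.round(rect[0],1),np.round(rect[1],1),round(rect[2],1))
    s=sel(P,(.515,-.138),.15,.006,.018)
    rect=cv2.minAreaRect((s[:,:2]*1000).astype(np.float32));print(n,'base',len(s),np.round(rect[0],1),np.round(rect[1],1),round(rect[2],1))
    s=sel(P,(.515,-.138),.075,.054,.062)
    rect=cv2.minAreaRect((s[:,:2]*1000).astype(np.float32));print(n,'walls',len(s),np.round(rect[0],1),np.round(rect[1],1),round(rect[2],1))
    for nm,c in(('BL',(.545,-.025)),('BR',(.484,-.25))):
        s=sel(P,c,.05,.08,.11);print(n,nm,len(s),s.mean(0).round(4) if len(s) else '', s[:,2].max() if len(s) else '')
E
```

```text
scene A 199 ztop 0.0757 0.0718 rect [507.8 160.1] [32.3 84.5] 12.2
scene B 236 ztop 0.0759 0.0715 rect [370.9 184. ] [28.9 85.4] 28.5
scene D 501 ztop 0.0752 0.0719 rect [ 329.6 -314. ] [84.2 26.8] 44.8
scene base 1269 [ 549.5 -144.4] [202.3 183.4] 75.2
scene walls 139 [ 509.6 -137.1] [147.9  46.8] 76.2
scene BL 120 [ 0.5356 -0.0254  0.0938] 0.10464356375658683
scene BR 110 [ 0.4795 -0.2524  0.0979] 0.10334889304788639
side A 410 ztop 0.076 0.0729 rect [506.8 162.2] [26.9 87.6] 14.7
side B 467 ztop 0.0759 0.0733 rect [369.1 188. ] [26.3 84.4] 29.5
side D 275 ztop 0.0773 0.0725 rect [ 329.5 -311.3] [86.4 30.7] 43.1
side base 1028 [ 545.7 -153.2] [224.9 195.9] 76.1
side walls 153 [ 509.7 -135.6] [147.1  50. ] 77.6
side BL 99 [ 0.5346 -0.0141  0.0972] 0.10537122951343907
side BR 121 [ 0.4808 -0.2404  0.0939] 0.10529277332661935
```

View pics/cropA.png

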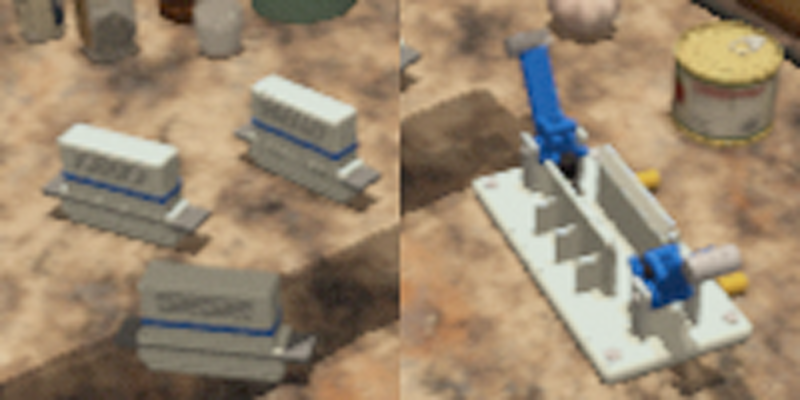

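The crop confirms A (305,130 in the crop), the back-right one, standing free. Its pose is about (507,161) mm with yaw +13°. The cradle is at about (509,-136) with yaw -13.5°. Moving above A.

```bash
python3 -m creep '[[[40,2,15],[0,0,0]],[[40,2,15],[0,0,0]],[[40,2,15],[0,0,0]],[[41,1,15],[0,0,0]],[[0,0,0],[0,0,-0.115]],[[0,0,0],[0,0,-0.115]],[[0,0,0],[0,0,0]]]' 85
cat >> h.py <<'E'
def wrist():
    o=bot.get_obs();p=vision.camera('wrist');T=np.eye(4);T[:3,:3]=R.from_quat(o['tool_rot']).as_matrix();T[:3,3]=o['eef_pos']
    p['T']=T@p['tool_from_camera'];return p
def ray(p,u,v):
    K=p['K'];x=(u-K[0,2])/K[0,0];y=(v-K[1,2])/K[1,1];r=np.hypot(x,y)+1e-12
    return np.stack([np.sin(r)*x/r,np.sin(r)*y/r,np.cos(r)],-1)
def wplane(p,uv,z):
    d=p['T'][:3,:3]@ray(p,np.float64(uv[0]),np.float64(uv[1]));c=p['T'][:3,3];return c+d*(z-c[2])/d[2]
def wcloud(p):
    v,u=np.mgrid[:420,:560];d=ray(p,u,v);P=d*(p['z_map']/np.maximum(d[...,2],1e-3))[...,None]
    P=P@p['T'][:3,:3].T+p['T'][:3,3];return P[(p['z_map']>0)&(d[...,2]>.1)]
def rect(P,c,r,z0,z1,tag=''):
    s=P[(np.hypot(P[:,0]-c[0],P[:,1]-c[1])<r)&(P[:,2]>z0)&(P[:,2]<z1)]
    if len(s)<5: print(tag,len(s));return
    q=cv2.minAreaRect((s[:,:2]*1000).astype(np.float32));print(tag,len(s),'zmed',np.median(s[:,2]).round(4),np.round(q[0],1),np.round(q[1],1),round(q[2],1))
E
python3 - <<'E'
from h import *
p=wrist();cv2.imwrite('pics/w1.png',p['image'])
for q,z in(('cartridge',0),('cartridge_mid',.036)):
    for d in vision.place_of(p,q)[:3]: print(q,np.round(d['position']),round(d['score'],2),wplane(p,d['position'],z).round(4))
P=wcloud(p)
for b in((.066,.078),(.062,.080)):rect(P,(.507,.161),.065,*b,tag='top')
E
```

```text
clock: 1.98
eef_pos: [0.507, 0.1612, 0.1712]
tool_rot: [0.622, 0.783, -0.0, -0.0]
ft_force: [-0.5, 0.9, -0.2]
grip_width: 0.085
grasp_force: 0.0
cartridge [118. 268.] 0.76 [0.3439 0.0143 0.    ]
cartridge [150. 129.] 0.7 [0.3702 0.1863 0.    ]
cartridge [280. 180.] 0.62 [0.5105 0.1632 0.    ]
cartridge_mid [138. 131.] 0.9 [0.372  0.1888 0.036 ]
cartridge_mid [108. 283.] 0.77 [0.3467 0.0158 0.036 ]
top 3298 zmed 0.0725 [507.8 163.6] [26.6 83.2] 15.7
top 3334 zmed 0.0725 [507.9 163.6] [26.8 83.3] 15.4
```

View pics/w1.png

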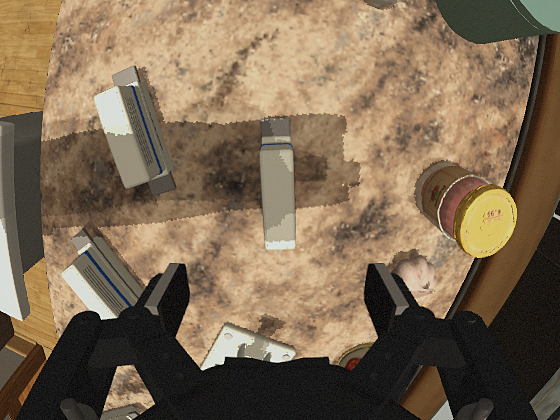

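The picture shows the cartridge at (280,190), centred between the open fingers, with the jam jar (480,215) and garlic (413,270) clear of them. The depth gives (507.8,163.6) with yaw 15.5°. Descending and gripping.

```bash
python3 -m creep '[[[2.1,1.3,0],[0,0,-0.042]],[[0,0,30],[0,0,0]],[[0,0,30],[0,0,0]],[[0,0,30],[0,0,0]],[[0,0,25],[0,0,0]],[[0,0,16],[0,0,0]],[[0,0,0],[0,0,0]]]' 85 && python3 -m creep '[[[0,0,0],[0,0,0]],[[0,0,0],[0,0,0]],[[0,0,0],[0,0,0]],[[0,0,0],[0,0,0]],[[0,0,0],[0,0,0]],[[0,0,0],[0,0,0]]]' 0
```

```text
clock: 3.0
eef_pos: [0.507, 0.1629, 0.0393]
tool_rot: [0.605, 0.796, -0.001, -0.001]
ft_force: [0.3, -0.6, 0.4]
grip_width: 0.0852
grasp_force: 0.0
clock: 3.75
eef_pos: [0.5082, 0.1635, 0.0411]
tool_rot: [0.605, 0.796, 0.001, 0.0]
ft_force: [-0.9, -0.8, 5.5]
grip_width: 0.0248
grasp_force: 60.0
```

```bash
python3 -m creep '[[[0,0,-30],[0,0,0]],[[0,0,-45],[0,0,0]],[[0,0,-45],[0,0,0]],[[0,0,-50],[0,0,0]],[[0,0,0],[0,0,0]],[[-30,-9,0],[0,0,0]],[[-46,-15,0],[0,0,0]],[[-46,-15,0],[0,0,0]],[[-46,-15,0],[0,0,0]],[[-46,-15,0],[0,0,0]],[[-46,-15,0],[0,0,0]],[[-46,-15,0],[0,0,0]]]' && python3 -m creep '[[[-30,-9,0],[0,0,0]],[[-20,-4,0],[0,0,0]],[[0,0,0],[0,0,0.169]],[[0,0,0],[0,0,0.169]],[[0,0,0],[0,0,0.168]],[[0,0,0],[0,0,0]],[[0,0,0],[0,0,0]]]'
python3 - <<'E'
from h import *
p=wrist();cv2.imwrite('pics/w2.png',p['image'])
for q,z in(('cradle',0),('bay',.04),('cartridge_mid',.036),('bar_left',.092),('bar_right',.092)):
    for d in vision.place_of(p,q)[:3]: print(q,np.round(d['position']),round(d['score'],2),wplane(p,d['position'],z).round(4))
P=wcloud(p);c=(.51,-.136)
rect(P,c,.075,.052,.062,'walls');rect(P,c,.125,.009,.015,'base');
rect(P,(.536,-.02),.035,.085,.11,'BL');rect(P,(.48,-.248),.035,.085,.11,'BR')
E
```

```text
clock: 5.25
eef_pos: [0.493, -0.1591, 0.2077]
tool_rot: [0.605, 0.796, -0.001, -0.002]
ft_force: [1.2, -0.6, -4.0]
grip_width: 0.0252
grasp_force: 60.0
clock: 6.12
eef_pos: [0.4954, -0.2091, 0.2096]
tool_rot: [0.784, 0.621, -0.0, -0.001]
ft_force: [-0.0, 0.1, -4.0]
grip_width: 0.0251
grasp_force: 60.0
cradle [272. 102.] 0.77 [ 0.5082 -0.132   0.    ]
bay [272. 101.] 0.72 [ 0.509  -0.1305  0.04  ]
cartridge_mid [93. 19.] 0.85 [0.3469 0.0128 0.036 ]
cartridge_mid [167. 291.] 0.74 [ 0.3347 -0.3115  0.036 ]
cartridge_mid [273. 100.] 0.67 [ 0.51   -0.1299  0.036 ]
walls 1300 zmed 0.0576 [ 513.  -121.5] [108.   45.7] 76.2
base 10876 zmed 0.0125 [ 519.1 -134.2] [199.9 118.4] 76.4
BL 0
BR 0
```

View pics/w2.png

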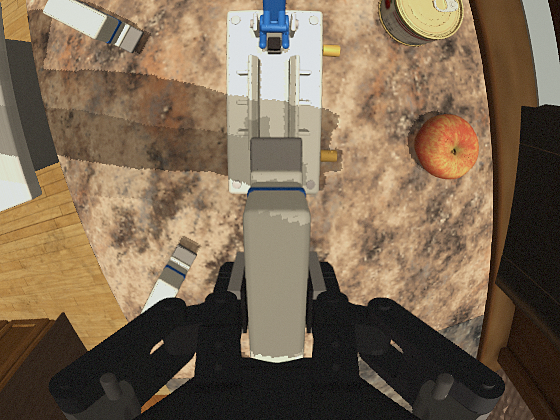

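The picture shows the base plate (275,100) with its corners at (235,18), (318,18) and (235,187), and the held cartridge below it (277,270). The yellow knobs on the right spoiled the width fit, so I'll fit in the cradle's own axes.

```bash
python3 - <<'E'
from h import *
p=wrist();P=wcloud(p);o=bot.get_obs()
a=np.deg2rad(-13.7);ux=np.array([np.cos(a),np.sin(a)]);uy=np.array([-np.sin(a),np.cos(a)])
def ext(s,t):
    x=s[:,:2]@ux*1000;y=s[:,:2]@uy*1000;f=lambda v:np.percentile(v,[.3,99.7]).round(1);print(t,len(s),f(x),f(y));return x,y
c=np.array([.51,-.134]);d=np.hypot(*(P[:,:2]-c).T)
b=P[(d<.125)&(abs(P[:,2]-.0125)<.003)];x,y=ext(b,'base')
m=(y>np.percentile(y,85))|(abs(x-x.min()-50)<50);ext(b[y>np.percentile(y,85)],'base far end')
w=P[(d<.075)&(abs(P[:,2]-.0575)<.003)];x,y=ext(w,'walls')
print('wall x hist',np.histogram(x,bins=np.arange(np.floor(x.min()),x.max()+2,3)))
h=P[(np.hypot(*(P[:,:2]-o['eef_pos'][:2]).T)<.06)&(abs(P[:,2]-.24)<.004)];ext(h,'held top')
t=o['eef_pos'][:2];print('tcp in cradle axes',t@ux*1000,t@uy*1000, 'c',c@ux*1000,c@uy*1000)
for z in(.1,.18): 
  h=P[(np.hypot(*(P[:,:2]-t).T)<.07)&(abs(P[:,2]-z)<.02)]; ext(h,'z%g'%z) if len(h)>5 else 0
E
```

```text
base 10887 [477.8 593.2] [-105.5   90.8]
base far end 1633 [477.9 576.4] [59.6 91.5]
walls 1047 [504.1 549.9] [-49.   57.3]
wall x hist (array([169, 323,  48,   0,   0,   0,   0,   2,   4,   1,   3,   1,   0,
        55, 284, 157]), array([503., 506., 509., 512., 515., 518., 521., 524., 527., 530., 533.,
       536., 539., 542., 545., 548., 551.]))
held top 10060 [506.2 555.9] [-120.7  -44.6]
tcp in cradle axes 531.1146036041179 -86.32270795588097 c 527.2263627715924 -9.400127586219067
z0.18 2383 [517.6 543.6] [-45.7 -23.4]
```

Cradle centre in its own axes is (527.0,-7.5) and the TCP is at (531.1,-86.3). So I shift +78.8 in tool x and -3.9 in tool y, then lower.

```bash
python3 -m creep '[[[0,-4,0],[0,0,0.009]],[[25,0,0],[0,0,0]],[[30,0,0],[0,0,0]],[[24,0,0],[0,0,0]],[[0,0,0],[0,0,0]],[[0,0,30],[0,0,0]],[[0,0,30],[0,0,0]],[[0,0,30],[0,0,0]],[[0,0,0],[0,0,0]],[[0,0,0],[0,0,0]]]'
python3 - <<'E'
from h import *
o=bot.get_obs();a=np.deg2rad(-13.7);t=o['eef_pos'][:2]*1000
print(t@[np.cos(a),np.sin(a)],t@[-np.sin(a),np.cos(a)],o['ft_force'],o['eef_pos'],R.from_quat(o['tool_rot']).as_matrix().round(4))
E
```

```text
clock: 7.72
eef_pos: [0.5113, -0.1327, 0.1214]
tool_rot: [0.788, 0.616, 0.0, 0.001]
ft_force: [0.6, 0.1, -2.2]
grip_width: 0.0256
grasp_force: 59.9
528.1593346227286 -7.862024766028071 [ 0.56102683  0.11086886 -2.16692946] [ 0.51127071 -0.13272662  0.12144101] [[ 2.413e-01  9.705e-01  1.500e-03]
 [ 9.705e-01 -2.413e-01 -6.000e-04]
 [-2.000e-04  1.600e-03 -1.000e+00]]
```

```bash
python3 -m creep '[[[0,-0.8,8],[0,0,0]],[[0,0,12],[0,0,0]],[[0,0,10],[0,0,0]],[[0,0,8],[0,0,0]],[[0,0,4],[0,0,0]],[[0,0,0],[0,0,0]]]'
```

```text
clock: 8.48
eef_pos: [0.5097, -0.1318, 0.0779]
tool_rot: [0.788, 0.616, -0.0, -0.0]
ft_force: [-0.6, 0.7, -3.6]
grip_width: 0.025
grasp_force: 60.2
```

```bash
python3 -m creep '[[[0,0,1.5],[0,0,0]],[[0,0,0],[0,0,0]]]'; python3 -m creep '[[[0,0,1.5],[0,0,0]],[[0,0,0],[0,0,0]]]'
```

```text
clock: 8.72
eef_pos: [0.51, -0.1319, 0.077]
tool_rot: [0.788, 0.616, 0.0, 0.0]
ft_force: [-0.5, 0.0, -3.8]
grip_width: 0.0252
grasp_force: 60.2
clock: 8.98
eef_pos: [0.5098, -0.1318, 0.0753]
tool_rot: [0.788, 0.616, -0.0, -0.0]
ft_force: [-0.3, 0.3, -3.7]
grip_width: 0.0254
grasp_force: 60.2
```

```bash
python3 -m creep '[[[0,0,1.5],[0,0,0]],[[0,0,0],[0,0,0]]]'; python3 -m creep '[[[0,0,1.2],[0,0,0]],[[0,0,0],[0,0,0]]]'
```

```text
clock: 9.22
eef_pos: [0.5098, -0.1318, 0.0737]
tool_rot: [0.788, 0.616, -0.0, -0.0]
ft_force: [-0.2, 0.2, -3.8]
grip_width: 0.025
grasp_force: 60.2
clock: 9.48
eef_pos: [0.5103, -0.132, 0.0733]
tool_rot: [0.788, 0.616, 0.0, 0.0]
ft_force: [-0.8, 0.4, 1.0]
grip_width: 0.0251
grasp_force: 61.0
```

Contact at about 32 mm underside height, which is in the expected 31–36 mm range. Releasing and rising, then checking from above.

```bash
python3 -m creep '[[[0,0,0],[0,0,0]],[[0,0,0],[0,0,0]],[[0,0,0],[0,0,0]],[[0,0,0],[0,0,0]],[[0,0,-10],[0,0,0]],[[0,0,-40],[0,0,0]],[[0,0,-50],[0,0,0]],[[0,0,-40],[0,0,0]],[[-40,0,0],[0,0,0]],[[-40,0,0],[0,0,0]],[[0,0,0],[0,0,0]],[[0,0,0],[0,0,0]]]' 60
cat >> h.py <<'E'
A=np.deg2rad(-13.7);UX=np.array([np.cos(A),np.sin(A)]);UY=np.array([-np.sin(A),np.cos(A)]);C0=np.array([527.0,-7.5])
def incradle(P):
    P=np.atleast_2d(P);return np.c_[P[:,:2]@UX*1000-C0[0],P[:,:2]@UY*1000-C0[1],P[:,2]*1000]
E
python3 - <<'E'
from h import *
p=wrist();cv2.imwrite('pics/w3.png',p['image'])
Q=incradle(wcloud(p));f=lambda s:np.percentile(s,[1,50,99],axis=0).round(1).tolist() if len(s)>5 else len(s)
print('cart',f(Q[(abs(Q[:,0])<25)&(abs(Q[:,1])<60)&(Q[:,2]>85)&(Q[:,2]<115)]))
for s in(1,-1):print('bar',s,f(Q[(abs(Q[:,0])<25)&(s*Q[:,1]>98)&(s*Q[:,1]<150)&(Q[:,2]>80)&(Q[:,2]<115)]))
for q,z in(('bar_left',.092),('bar_right',.092)):
    for d in vision.place_of(p,q)[:2]: print(q,np.round(d['position']),round(d['score'],2),incradle(wplane(p,d['position'],z)).round(1))
print(incradle(bot.get_obs()['eef_pos']))
E
```

```text
clock: 10.98
eef_pos: [0.4906, -0.2094, 0.213]
tool_rot: [0.788, 0.616, 0.0, 0.0]
ft_force: [0.7, -0.4, 0.0]
grip_width: 0.0604
grasp_force: 0.0
cart [[-12.6, -40.7, 101.0], [0.2, 0.1, 104.5], [13.2, 40.9, 106.3]]
bar 1 0
bar -1 [[-14.2, -125.9, 80.4], [0.5, -113.5, 97.0], [14.4, -98.6, 103.3]]
bar_right [282. 238.] 0.79 [[   3.6 -118.6   92. ]]
[[ -0.69368356 -78.95199956 212.70633848]]
```

View pics/w3.png

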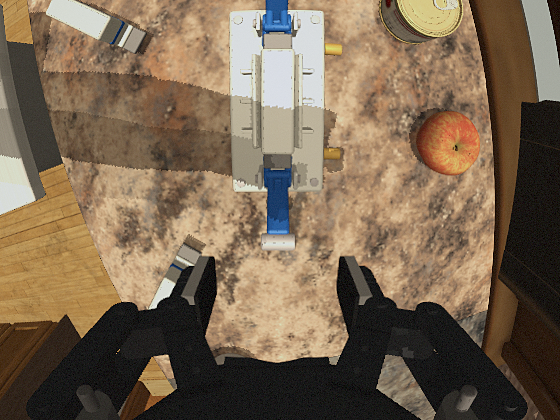

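The cartridge sits in the bay at (278,100), centred to 0.2 mm with its underside at about 32.5 mm. The levers are open, with the right bar at (280,241). Next I go outside the right bar with the fingers shut.

```bash
python3 -m creep '[[[-40,0.7,0],[0,0,0]],[[-51,0,0],[0,0,0]],[[0,0,0],[0,0,0]],[[0,0,40],[0,0,0]],[[0,0,40],[0,0,0]],[[0,0,40],[0,0,0]],[[0,0,11],[0,0,0]],[[0,0,0],[0,0,0]],[[12,0,0],[0,0,0]],[[0,0,0],[0,0,0]],[[0,0,0],[0,0,0]]]' 0
cat > chk.py <<'E'
# prints push along cradle y (sign s), bar-side position; exit 1 if push >= limit
import sys;from h import *
s=int(sys.argv[1]);lim=float(sys.argv[2]);o=bot.get_obs();q=incradle(o['eef_pos'])[0];f=-s*(o['ft_force'][:2]@UY)
f=f if s<0 else f
F=o['ft_force'][:2]@UY*s
print('y %.1f z %.1f x %.1f push %.1f fz %.1f t %.1f'%(q[1],q[2],q[0],F,o['ft_force'][2],o['clock']));sys.exit(F>=lim)
E
sed -i '/f=/{s/;f=.*$//};/^f=f/d' chk.py; cat chk.py; python3 chk.py -1 5
```

```text
clock: 12.5
eef_pos: [0.473, -0.2865, 0.0827]
tool_rot: [0.787, 0.616, 0.0, 0.001]
ft_force: [0.1, 0.1, -0.5]
grip_width: 0.0002
grasp_force: 0.0
# prints push along cradle y (sign s), bar-side position; exit 1 if push >= limit
import sys;from h import *
s=int(sys.argv[1]);lim=float(sys.argv[2]);o=bot.get_obs();q=incradle(o['eef_pos'])[0]
F=o['ft_force'][:2]@UY*s
print('y %.1f z %.1f x %.1f push %.1f fz %.1f t %.1f'%(q[1],q[2],q[0],F,o['ft_force'][2],o['clock']));sys.exit(F>=lim)
y -158.8 z 82.7 x 0.4 push -0.1 fz -0.5 t 12.5False
```

```bash
sed -i 's/sys.exit(F>=lim)/sys.exit(int(F>=lim))/' chk.py
c(){ python3 chk.py -1 10.5; }
python3 -m creep '[[[6,0,0],[0,0,0]],[[6,0,0],[0,0,0]],[[0,0,0],[0,0,0]]]' >/dev/null && c && python3 -m creep '[[[3,0,0],[0,0,0]],[[0,0,0],[0,0,0]]]' >/dev/null && c && python3 -m creep '[[[3,0,0],[0,0,0]],[[0,0,0],[0,0,0]]]' >/dev/null && c && python3 -m creep '[[[3,0,0],[0,0,0]],[[0,0,0],[0,0,0]]]' >/dev/null && c && python3 -m creep '[[[3,0,0],[0,0,0]],[[0,0,0],[0,0,0]]]' >/dev/null && c && python3 -m creep '[[[3,0,0],[0,0,0]],[[0,0,0],[0,0,0]]]' >/dev/null && c && python3 -m creep '[[[3,0,0],[0,0,0]],[[0,0,0],[0,0,0]]]' >/dev/null && c
```

```text
y -146.3 z 81.5 x -0.4 push 0.2 fz -0.4 t 12.9
y -143.7 z 81.5 x -0.3 push -0.9 fz 0.1 t 13.1
y -140.7 z 81.6 x -0.2 push -0.8 fz 0.7 t 13.4
y -139.7 z 81.9 x -0.2 push 4.9 fz 0.9 t 13.6
y -138.2 z 82.7 x 0.1 push 8.9 fz 4.6 t 13.9
y -135.5 z 83.2 x 0.9 push 9.9 fz 4.5 t 14.1
y -132.2 z 83.2 x 1.2 push 9.1 fz 2.5 t 14.4
```

```bash
c(){ python3 chk.py -1 11.5; }
python3 -m creep '[[[2.5,0,0],[0,0,0]],[[0,0,0],[0,0,0]]]' >/dev/null && c && python3 -m creep '[[[2.5,0,0],[0,0,0]],[[0,0,0],[0,0,0]]]' >/dev/null && c && python3 -m creep '[[[2.5,0,0],[0,0,0]],[[0,0,0],[0,0,0]]]' >/dev/null && c && python3 -m creep '[[[2.5,0,0],[0,0,0]],[[0,0,0],[0,0,0]]]' >/dev/null && c && python3 -m creep '[[[2.5,0,0],[0,0,0]],[[0,0,0],[0,0,0]]]' >/dev/null && c && python3 -m creep '[[[2.5,0,0],[0,0,0]],[[0,0,0],[0,0,0]]]' >/dev/null && c && python3 -m creep '[[[2.5,0,0],[0,0,0]],[[0,0,0],[0,0,0]]]' >/dev/null && c
```

```text
y -129.4 z 83.2 x 1.2 push 6.6 fz 3.9 t 14.6
y -126.6 z 83.0 x 1.2 push 7.6 fz 2.4 t 14.9
y -123.9 z 82.9 x 1.1 push 7.3 fz 3.7 t 15.1
y -121.5 z 83.0 x 1.1 push 6.4 fz 3.2 t 15.4
y -118.9 z 82.9 x 1.1 push 7.4 fz 3.1 t 15.6
y -116.2 z 82.9 x 1.1 push 7.0 fz 1.5 t 15.9
y -113.6 z 82.8 x 1.0 push 6.2 fz 3.2 t 16.1
```

Right bar is at about -95 with free friction near 7 N. Now the left one, so that the cartridge sinks evenly.

```bash
python3 -m creep '[[[-12,0,0],[0,0,0]],[[0,0,-30],[0,0,0]],[[0,0,-40],[0,0,0]],[[0,0,-40],[0,0,0]],[[40,0,0],[0,0,0]],[[50,0,0],[0,0,0]],[[50,0,0],[0,0,0]],[[50,0,0],[0,0,0]],[[50,0,0],[0,0,0]],[[46,-1,0],[0,0,0]],[[0,0,0],[0,0,0]],[[0,0,0],[0,0,0]]]' 0; python3 chk.py 1 5
```

```text
clock: 17.62
eef_pos: [0.5483, 0.0256, 0.1912]
tool_rot: [0.788, 0.616, -0.001, -0.0]
ft_force: [1.2, -0.7, 1.0]
grip_width: 0.0
grasp_force: 0.0
y 162.2 z 191.2 x -0.4 push -0.4 fz 1.0 t 17.6
```

```bash
c(){ python3 chk.py 1 11.5; }
python3 -m creep '[[[0,0.4,30],[0,0,0]],[[0,0,40],[0,0,0]],[[0,0,39],[0,0,0]],[[0,0,0],[0,0,0]],[[-7,0,0],[0,0,0]],[[-7,0,0],[0,0,0]],[[0,0,0],[0,0,0]]]' >/dev/null && c && python3 -m creep '[[[-3,0,0],[0,0,0]],[[0,0,0],[0,0,0]]]' >/dev/null && c && python3 -m creep '[[[-3,0,0],[0,0,0]],[[0,0,0],[0,0,0]]]' >/dev/null && c && python3 -m creep '[[[-3,0,0],[0,0,0]],[[0,0,0],[0,0,0]]]' >/dev/null && c && python3 -m creep '[[[-3,0,0],[0,0,0]],[[0,0,0],[0,0,0]]]' >/dev/null && c && python3 -m creep '[[[-2.5,0,0],[0,0,0]],[[0,0,0],[0,0,0]]]' >/dev/null && c && python3 -m creep '[[[-2.5,0,0],[0,0,0]],[[0,0,0],[0,0,0]]]' >/dev/null && c && python3 -m creep '[[[-2.5,0,0],[0,0,0]],[[0,0,0],[0,0,0]]]' >/dev/null && c
```

```text
y 148.0 z 84.2 x 1.3 push 0.4 fz 0.8 t 18.5
y 145.6 z 82.9 x 0.4 push -0.4 fz 0.2 t 18.8
y 142.5 z 82.5 x 0.2 push -0.4 fz 0.1 t 19.0
y 139.4 z 82.6 x 0.2 push -0.4 fz -0.2 t 19.2
y 138.6 z 82.9 x 0.3 push 6.1 fz 0.5 t 19.5
y 137.6 z 83.6 x 0.5 push 9.2 fz 3.7 t 19.8
y 135.4 z 84.1 x 1.1 push 9.4 fz 3.9 t 20.0
y 132.7 z 84.2 x 1.6 push 9.0 fz 4.1 t 20.2
```

```bash
c(){ python3 chk.py 1 11.5; }
python3 -m creep '[[[-2.5,0,0],[0,0,0]],[[-2.5,0,0],[0,0,0]]]' >/dev/null && c && python3 -m creep '[[[-2.5,0,0],[0,0,0]],[[-2.5,0,0],[0,0,0]]]' >/dev/null && c && python3 -m creep '[[[-2.5,0,0],[0,0,0]],[[-2.5,0,0],[0,0,0]]]' >/dev/null && c && python3 -m creep '[[[-2.5,0,0],[0,0,0]],[[0,0,0],[0,0,0]]]' >/dev/null && c && python3 -m creep '[[[-2,0,0],[0,0,0]],[[0,0,0],[0,0,0]]]' >/dev/null && c && python3 -m creep '[[[-2,0,0],[0,0,0]],[[0,0,0],[0,0,0]]]' >/dev/null && c && python3 -m creep '[[[-2,0,0],[0,0,0]],[[0,0,0],[0,0,0]]]' >/dev/null && c && python3 -m creep '[[[-2,0,0],[0,0,0]],[[0,0,0],[0,0,0]]]' >/dev/null && c
```

```text
y 127.4 z 84.2 x 1.7 push 7.5 fz 4.2 t 20.5
y 121.9 z 84.0 x 1.6 push 6.1 fz 2.6 t 20.8
y 116.9 z 84.0 x 1.5 push 7.5 fz 3.7 t 21.0
y 113.9 z 83.8 x 1.4 push 5.8 fz 2.8 t 21.2
y 111.9 z 83.8 x 1.4 push 6.7 fz 2.9 t 21.5
y 109.8 z 83.7 x 1.3 push 6.2 fz 2.1 t 21.8
y 108.0 z 83.8 x 1.3 push 6.3 fz 2.9 t 22.0
y 106.6 z 83.9 x 1.3 push 8.3 fz 3.0 t 22.2
```

```bash
c(){ python3 chk.py 1 11; }
c && python3 -m creep '[[[-2,0,0],[0,0,0]],[[0,0,0],[0,0,0]]]' >/dev/null && c && python3 -m creep '[[[-2,0,0],[0,0,0]],[[0,0,0],[0,0,0]]]' >/dev/null && c && python3 -m creep '[[[-2,0,0],[0,0,0]],[[0,0,0],[0,0,0]]]' >/dev/null && c && python3 -m creep '[[[-2,0,0],[0,0,0]],[[0,0,0],[0,0,0]]]' >/dev/null && c && python3 -m creep '[[[-2,0,0],[0,0,0]],[[0,0,0],[0,0,0]]]' >/dev/null && c
```

```text
y 106.6 z 83.9 x 1.3 push 8.3 fz 3.0 t 22.2
y 105.4 z 84.2 x 1.4 push 9.8 fz 4.7 t 22.5
y 104.1 z 84.3 x 1.5 push 11.9 fz 5.2 t 22.8
```

```bash
c(){ python3 chk.py 1 12.6; }
python3 -m creep '[[[-0.7,0,0],[0,0,0]],[[0,0,0],[0,0,0]]]' >/dev/null && c && python3 -m creep '[[[-0.7,0,0],[0,0,0]],[[0,0,0],[0,0,0]]]' >/dev/null && c && python3 -m creep '[[[-0.5,0,0],[0,0,0]],[[0,0,0],[0,0,0]]]' >/dev/null && c; python3 -m creep '[[[0,0,0],[0,0,0]],[[0,0,0],[0,0,0]]]' >/dev/null; c
```

```text
y 103.9 z 84.4 x 1.5 push 13.4 fz 4.7 t 23.0
y 103.9 z 84.4 x 1.5 push 12.6 fz 5.7 t 23.2
```

Left is at about 13 N. Back to the right lever.

```bash
python3 -m creep '[[[12,0,0],[0,0,0]],[[13,0,-10],[0,0,0]],[[0,0,-50],[0,0,0]],[[0,0,-50],[0,0,0]],[[-40,-1,0],[0,0,0]],[[-50,0,0],[0,0,0]],[[-50,0,0],[0,0,0]],[[-50,0,0],[0,0,0]],[[-50,0,0],[0,0,0]],[[-20,0,0],[0,0,0]],[[0,0,0],[0,0,0]],[[0,0,0],[0,0,0]]]' 0 >/dev/null; python3 chk.py -1 5
```

```text
y -134.9 z 192.6 x -1.8 push -0.3 fz -0.9 t 24.8
```

```bash
c(){ python3 chk.py -1 11; }
python3 -m creep '[[[0,1.5,40],[0,0,0]],[[0,0,40],[0,0,0]],[[0,0,28],[0,0,0]],[[0,0,0],[0,0,0]],[[6,0,0],[0,0,0]],[[6,0,0],[0,0,0]],[[5,0,0],[0,0,0]],[[0,0,0],[0,0,0]]]' >/dev/null && c && python3 -m creep '[[[2.5,0,0],[0,0,0]],[[0,0,0],[0,0,0]]]' >/dev/null && c && python3 -m creep '[[[2.5,0,0],[0,0,0]],[[0,0,0],[0,0,0]]]' >/dev/null && c && python3 -m creep '[[[2,0,0],[0,0,0]],[[0,0,0],[0,0,0]]]' >/dev/null && c && python3 -m creep '[[[2,0,0],[0,0,0]],[[0,0,0],[0,0,0]]]' >/dev/null && c && python3 -m creep '[[[2,0,0],[0,0,0]],[[0,0,0],[0,0,0]]]' >/dev/null && c && python3 -m creep '[[[2,0,0],[0,0,0]],[[0,0,0],[0,0,0]]]' >/dev/null && c && python3 -m creep '[[[2,0,0],[0,0,0]],[[0,0,0],[0,0,0]]]' >/dev/null && c
```

```text
y -118.6 z 85.3 x 0.1 push 0.3 fz -0.2 t 25.8
y -116.6 z 84.6 x -0.3 push -0.4 fz 0.0 t 26.0
y -114.0 z 84.5 x -0.3 push 0.5 fz -0.6 t 26.2
y -113.3 z 84.7 x -0.3 push 4.1 fz -0.6 t 26.5
y -111.7 z 85.1 x -0.1 push 5.7 fz 2.5 t 26.8
y -109.7 z 85.3 x 0.1 push 5.2 fz 2.4 t 27.0
y -108.3 z 85.5 x 0.2 push 7.4 fz 3.1 t 27.2
y -107.0 z 85.8 x 0.3 push 9.2 fz 3.8 t 27.5
```

```bash
c(){ python3 chk.py -1 12.5; }
python3 -m creep '[[[1.5,0,0],[0,0,0]],[[0,0,0],[0,0,0]]]' >/dev/null && c && python3 -m creep '[[[1,0,0],[0,0,0]],[[0,0,0],[0,0,0]]]' >/dev/null && c && python3 -m creep '[[[0.7,0,0],[0,0,0]],[[0,0,0],[0,0,0]]]' >/dev/null && c && python3 -m creep '[[[0.7,0,0],[0,0,0]],[[0,0,0],[0,0,0]]]' >/dev/null && c  && python3 -m creep '[[[0.7,0,0],[0,0,0]],[[0,0,0],[0,0,0]]]' >/dev/null && c; python3 -m creep '[[[0,0,0],[0,0,0]],[[0,0,0],[0,0,0]]]' >/dev/null; c
```

```text
y -106.2 z 86.0 x 0.4 push 11.4 fz 4.8 t 27.8
y -105.6 z 86.1 x 0.4 push 11.8 fz 5.4 t 28.0
y -105.2 z 86.2 x 0.4 push 12.6 fz 5.5 t 28.2
y -105.2 z 86.2 x 0.4 push 12.7 fz 6.4 t 28.5
```

```bash
python3 -m creep '[[[0.5,0,0],[0,0,0]],[[0,0,0],[0,0,0]]]' >/dev/null; python3 chk.py -1 14; python3 -m creep '[[[-12,0,0],[0,0,0]],[[-13,0,-10],[0,0,0]],[[0,0,-50],[0,0,0]],[[0,0,-50],[0,0,0]],[[40,-1,0],[0,0,0]],[[50,0,0],[0,0,0]],[[50,0,0],[0,0,0]],[[50,0,0],[0,0,0]],[[50,0,0],[0,0,0]],[[17,0,0],[0,0,0]],[[0,0,0],[0,0,0]],[[0,0,0],[0,0,0]]]' 0 >/dev/null; python3 chk.py 1 5
```

```text
y -105.0 z 86.3 x 0.4 push 12.7 fz 5.8 t 28.8
y 130.5 z 194.6 x -0.2 push 0.9 fz 0.3 t 30.2
```

Re-checking the left lever, now that the right end has settled.

```bash
c(){ python3 chk.py 1 12.7; }
python3 -m creep '[[[0,0.2,40],[0,0,0]],[[0,0,40],[0,0,0]],[[0,0,28],[0,0,0]],[[0,0,0],[0,0,0]],[[-6,0,0],[0,0,0]],[[-6,0,0],[0,0,0]],[[-6,0,0],[0,0,0]],[[0,0,0],[0,0,0]]]' >/dev/null && c && python3 -m creep '[[[-2.5,0,0],[0,0,0]],[[0,0,0],[0,0,0]]]' >/dev/null && c && python3 -m creep '[[[-2.5,0,0],[0,0,0]],[[0,0,0],[0,0,0]]]' >/dev/null && c && python3 -m creep '[[[-2,0,0],[0,0,0]],[[0,0,0],[0,0,0]]]' >/dev/null && c && python3 -m creep '[[[-1.5,0,0],[0,0,0]],[[0,0,0],[0,0,0]]]' >/dev/null && c && python3 -m creep '[[[-1,0,0],[0,0,0]],[[0,0,0],[0,0,0]]]' >/dev/null && c && python3 -m creep '[[[-1,0,0],[0,0,0]],[[0,0,0],[0,0,0]]]' >/dev/null && c && python3 -m creep '[[[-1,0,0],[0,0,0]],[[0,0,0],[0,0,0]]]' >/dev/null && c
```

```text
y 113.1 z 87.3 x 0.2 push -0.9 fz 0.8 t 31.2
y 111.2 z 86.6 x -0.2 push -0.5 fz -0.2 t 31.5
y 108.6 z 86.5 x -0.2 push 0.3 fz 0.7 t 31.8
y 106.5 z 86.6 x -0.2 push -0.3 fz 0.3 t 32.0
y 105.1 z 86.6 x -0.2 push 0.5 fz -0.4 t 32.2
y 104.8 z 86.6 x -0.2 push 3.2 fz 0.2 t 32.5
y 104.7 z 86.7 x -0.2 push 5.5 fz -0.3 t 32.8
y 104.7 z 86.7 x -0.2 push 9.1 fz 0.3 t 33.0
```

```bash
c(){ python3 chk.py 1 12.7; }
python3 -m creep '[[[-0.8,0,0],[0,0,0]],[[0,0,0],[0,0,0]]]' >/dev/null && c && python3 -m creep '[[[-0.7,0,0],[0,0,0]],[[0,0,0],[0,0,0]]]' >/dev/null && c && python3 -m creep '[[[-0.6,0,0],[0,0,0]],[[0,0,0],[0,0,0]]]' >/dev/null && c && python3 -m creep '[[[-0.6,0,0],[0,0,0]],[[0,0,0],[0,0,0]]]' >/dev/null && c
```

```text
y 104.5 z 86.7 x -0.2 push 10.1 fz -0.5 t 33.2
y 104.1 z 86.8 x -0.2 push 10.4 fz -0.3 t 33.5
y 103.8 z 86.9 x -0.1 push 10.7 fz 0.8 t 33.8
y 103.4 z 87.0 x -0.1 push 12.4 fz 1.1 t 34.0
```

```bash
python3 -m creep '[[[-0.5,0,0],[0,0,0]],[[0,0,0],[0,0,0]]]' >/dev/null; python3 chk.py 1 14; python3 -m creep '[[[12,0,0],[0,0,0]],[[13,0,-10],[0,0,0]],[[0,0,-50],[0,0,0]],[[0,0,-50],[0,0,0]],[[-40,0,0],[0,0,0]],[[-50,0,0],[0,0,0]],[[-50,0,0],[0,0,0]],[[-50,0,0],[0,0,0]],[[-50,0,0],[0,0,0]],[[-19,0,0],[0,0,0]],[[0,0,0],[0,0,0]],[[0,0,0],[0,0,0]]]' 0 >/dev/null; python3 chk.py -1 5
python3 -c "
from h import *
p=wrist();cv2.imwrite('pics/w4.png',p['image']);Q=incradle(wcloud(p))
s=Q[(abs(Q[:,0])<20)&(abs(Q[:,1])<38)&(Q[:,2]>75)&(Q[:,2]<110)];print('cart',np.percentile(s,[1,50,99],axis=0).round(1).tolist())
t=s[abs(s[:,2]-np.median(s[:,2]))<4];print('tilt',np.polyfit(t[:,1],t[:,2],1))"
```

```text
y 103.2 z 87.1 x -0.1 push 13.4 fz 1.2 t 34.2
y -133.9 z 196.7 x -1.0 push -0.6 fz 0.7 t 35.8
cart [[-12.9, -37.5, 90.7], [0.4, -7.7, 96.7], [13.1, 23.8, 98.5]]
tilt [-2.11689515e-03  9.66313343e+01]
```

View pics/w4.png

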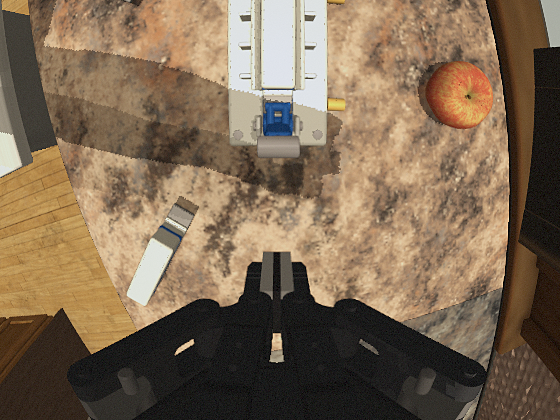

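The cartridge (277,45) sits level with its top at 96.7 mm, so its underside is at about 24.7 mm. The right bar (278,146) is swung in. One last feel of the right lever.

```bash
c(){ python3 chk.py -1 12.7; }
python3 -m creep '[[[0,1,40],[0,0,0]],[[0,0,40],[0,0,0]],[[0,0,29],[0,0,0]],[[0,0,0],[0,0,0]],[[7,0,0],[0,0,0]],[[7,0,0],[0,0,0]],[[7,0,0],[0,0,0]],[[0,0,0],[0,0,0]]]' >/dev/null && c && python3 -m creep '[[[2.5,0,0],[0,0,0]],[[0,0,0],[0,0,0]]]' >/dev/null && c && python3 -m creep '[[[2,0,0],[0,0,0]],[[0,0,0],[0,0,0]]]' >/dev/null && c && python3 -m creep '[[[2,0,0],[0,0,0]],[[0,0,0],[0,0,0]]]' >/dev/null && c && python3 -m creep '[[[1.5,0,0],[0,0,0]],[[0,0,0],[0,0,0]]]' >/dev/null && c && python3 -m creep '[[[1,0,0],[0,0,0]],[[0,0,0],[0,0,0]]]' >/dev/null && c && python3 -m creep '[[[1,0,0],[0,0,0]],[[0,0,0],[0,0,0]]]' >/dev/null && c && python3 -m creep '[[[0.8,0,0],[0,0,0]],[[0,0,0],[0,0,0]]]' >/dev/null && c && python3 -m creep '[[[0.6,0,0],[0,0,0]],[[0,0,0],[0,0,0]]]' >/dev/null && c
```

```text
y -113.4 z 88.3 x 0.3 push 0.6 fz 0.2 t 36.8
y -111.5 z 87.6 x -0.1 push 0.0 fz -0.1 t 37.0
y -109.5 z 87.5 x -0.1 push 0.3 fz 0.1 t 37.3
y -107.5 z 87.6 x -0.0 push 0.2 fz -0.4 t 37.5
y -105.9 z 87.6 x -0.0 push -0.0 fz 0.8 t 37.8
y -105.6 z 87.6 x -0.0 push 2.1 fz -0.2 t 38.0
y -105.5 z 87.7 x 0.0 push 5.6 fz -0.7 t 38.3
y -105.5 z 87.7 x 0.0 push 7.1 fz -0.7 t 38.5
y -105.5 z 87.7 x 0.0 push 10.0 fz -0.9 t 38.8
```

```bash
c(){ python3 chk.py -1 12.7; }
python3 -m creep '[[[0.7,0,0],[0,0,0]],[[0,0,0],[0,0,0]]]' >/dev/null && c && python3 -m creep '[[[0.7,0,0],[0,0,0]],[[0,0,0],[0,0,0]]]' >/dev/null && c && python3 -m creep '[[[0.6,0,0],[0,0,0]],[[0,0,0],[0,0,0]]]' >/dev/null && c && python3 -m creep '[[[0.6,0,0],[0,0,0]],[[0,0,0],[0,0,0]]]' >/dev/null && c && python3 -m creep '[[[0.6,0,0],[0,0,0]],[[0,0,0],[0,0,0]]]' >/dev/null && c
python3 -m creep '[[[-12,0,0],[0,0,0]],[[-15,0,-10],[0,0,0]],[[0,0,-50],[0,0,0]],[[0,0,-50],[0,0,0]],[[0,0,0],[0,0,0]],[[0,0,0],[0,0,0]],[[0,0,0],[0,0,0]],[[0,0,0],[0,0,0]]]'
```

```text
y -105.2 z 87.8 x 0.0 push 9.7 fz -0.9 t 39.0
y -104.9 z 87.9 x 0.0 push 11.5 fz -0.1 t 39.3
y -104.5 z 87.9 x 0.0 push 11.3 fz 0.1 t 39.5
y -104.2 z 88.0 x 0.0 push 12.8 fz 0.8 t 39.8
clock: 40.8
eef_pos: [0.4794, -0.2551, 0.1962]
tool_rot: [0.788, 0.616, -0.001, -0.001]
ft_force: [0.1, -0.9, -0.5]
grip_width: 0.0001
grasp_force: 0.0
```

Both levers are clamped at about 13 N and the arm is clear, so I'm handing in.

```bash
python3 -c "
from workcell import workorder
print(workorder.job_done())"
```

```text
the job is handed in; nothing more can be done
None
```

I set the cartridge in the bay (underside about 25 mm up), clamped each lever at a push of about 13 N, moved the arm clear and handed the job in at about 41 s; the hand-in returned no verdict.

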